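# Lay out power-supply parts on their outlined pads

## Task

Lay out the five loose power-supply parts for inspection: set the fat capacitor, the slim capacitor, the copper-wound choke and the black power module each upright in the middle of the dark pad whose white outline matches its shape and size, the module's long side along that of its rectangle. Once the module stands on its pad, set the finned heat sink squarely on top of it, fins up and long side along long side. Leave everything standing there, released and at rest.

Things in the scene. Friction and masses are not known exactly. Their poses are not given: they have to be found in the camera images.
- cap_large: the fat capacitor: an upright can, 44 mm in diameter and 50 mm high, black sleeve with a grey stripe and a round aluminium top, about 90 g. Origin: centre of its underside; z up along the can (it starts upright, any yaw).
- cap_small: the slim capacitor: an upright can, 25 mm in diameter and 40 mm high, black sleeve with a grey stripe and a round aluminium top, about 35 g. Origin: centre of its underside; z up along the can (it starts upright, any yaw).
- choke: the choke: a ring wound with copper, lying flat, 56 mm in diameter over the windings (the solid ring is 54 mm), hole 22 mm, 24 mm high, about 120 g. Origin: centre of the ring at its underside; z up. Can be gripped across its outside.
- module: the power module: a smooth black block, 80 mm (x) by 44 mm (y) by 24 mm high, with a flat dark metal plate and four small brass dots on top, about 160 g. Origin: centre of its underside; x along its long side, z up. Can be gripped across its 44 mm width.
- heatsink: the heat sink: bare aluminium, 80 mm (x) by 44 mm (y) by 30 mm high, a flat 6 mm base with seven upright fins that run along x, about 130 g; the two outer fins are flush with the base's long sides and stiff, so that it can be gripped across its 44 mm width. It starts with fins up. Origin: centre of its underside; x along its long side, z up.
- pad_wide_circle: fixed flat pad of dark rubber, 96 x 96 x 6 mm, lying on the table and printed in white lines 3 mm wide with one wide circle, 52 mm outside and 46 mm inside: the place of the fat capacitor. Origin: centre of its underside, below the centre of the outline; z up, its top at z = 6 mm.
- pad_narrow_circle: fixed flat pad of dark rubber, 96 x 96 x 6 mm, lying on the table and printed in white lines 3 mm wide with one narrow circle, 33 mm outside and 27 mm inside: the place of the slim capacitor. Origin: centre of its underside, below the centre of the outline; z up, its top at z = 6 mm.
- pad_ring: fixed flat pad of dark rubber, 96 x 96 x 6 mm, lying on the table and printed in white lines 3 mm wide with two circles one inside the other, 62 mm and 24 mm in outside diameter: the place of the choke. Origin: centre of its underside, below the centre of the outline; z up, its top at z = 6 mm.
- pad_rectangle: fixed flat pad of dark rubber, 96 x 96 x 6 mm, lying on the table and printed in white lines 3 mm wide with a rectangle, 88 x 52 mm outside and 82 x 46 mm inside: the place of the power module, on which the heat sink then goes. Origin: centre of its underside, below the centre of the outline; z up, its top at z = 6 mm; x along the rectangle's long side.

How it is judged:
By the outcome, as a careful person would: the job done as asked, in the order asked, and still so for the second after the job is handed in, with the robot touching nothing.
It also fails if it takes over 118 s, if anything falls off the work surface, if the arm or the gripper's body presses on something with over 40 N, if the wrist force passes 120 N, or if a joint passes its speed limit or range.

## Robot

A 6-joint arm with a two-finger parallel gripper is mounted at the origin on the work surface. World frame = base frame: x ahead of the robot, y to its left, z up, the work surface at z = 0. Lengths are in m, angles in rad, forces in N, time in s.
With the tool pointing down it reaches from about 0.225 to 0.875 m from the base axis. Payload 3.4 kg.
Tool frame: the origin (TCP) lies at the very end of the fingers, on their centre line; the grasp point (between the pads) lies 19 mm behind it; z points along the fingers, y is the line along which they close (so a half turn about z gives the same grasp; the last joint's range is limited). The gripper opens to 85 mm and grips with 20 to 120 N. Pads are 22 mm wide; open, the fingers measure 114 mm over their backs; the gripper's body (76 mm by 85 mm) begins 54 mm behind the grasp point. The pads swing forward as they close: fully open they stand 13 mm farther back than shut.
Start: joints at [-1.393, 0.276, 1.505, -0, 1.361, -0.121], TCP at [0.169, -0.55, 0.195] pointing down, gripper open.
Joint ranges: [-2.89, 2.89], [-0.75, 2.08], [0.22, 2.7], [-1.18, 4.32], [0.11, 2.71], [-2.7, 2.7]. Speed limits (rad/s): [2.57, 2.57, 3.14, 3.14, 3.14, 3.14].

## Interface

Orientations are given as a unit quaternion [w, x, y, z].
In Python, from rig import readout, vision, manip gives the robot as it stands.
- The arm moves only by the shell command python3 -m handwheel 'ROWS' [FORCE]. ROWS is JSON, a list of rows, each a list of 3 entries, a list of its own where there are three numbers: the shift along the tool's x, y, z in mm, then the turn, a rotation vector about the tool's x, y, z in units of 6 degrees (1.0 is 6 degrees), then the closure, from -1 (fully open) to 1 (shut), so that 0 is half open. A call has 1 to 20 rows; each row shifts and turns the commanded pose from where the row before left it, along the tool's axes as they then stand; what a row does not reach is not made up. A row lasts 1/8 s, in which the tool goes at most 62.5 mm and 10.7 degrees, less where a joint would pass 70% of its speed; a pose out of reach is approached as far as the arm can. A call is refused whole if a number of a shift passes 62.5 or a number of a turn 1, either way. A call with a gripper value outside its range is refused whole. The fingers move at their own pace and stop on an object; FORCE is the grip in N (left out, the last holds). Time passes only in rows, so rows that do not move let the fingers close. It gives the time, the measured TCP pose, the force, the opening and the grip force at its end, in the units of the state.
- readout.get_state(): the state, without advancing time (a new reading comes with each control period).
- vision.get_image(name): name is "scene" or "top" or "wrist"; returns the picture (480x640x3 uint8, blue, green, red); there is no depth.
- vision.camera_params(name): a dict with "intrinsics" (3x3 intrinsics, pixels), "rvec" (rotation vector, rad) and "tvec" (3), from world to camera coordinates, as OpenCV has them; the wrist camera has in their place "hand_eye" (4x4, takes a point from camera to tool coordinates, whose origin is the TCP and whose axes are the flange's). Camera axes: x right, y down, z forward; pixel columns grow to the right and rows downward; lengths in m; the calibration is good to about 2 mm. A picture is of the moment at which its call begins: read the wrist's pose just before it. camera_params takes no time and is no camera call.
- manip.sign_off(): hands the job in; it is judged then, once.
The state is a dict: "clock": time; "qpos": joint angles; "qd": joint speeds; "effort": joint torques, N m; "position": TCP position; "ee_rot": TCP orientation; "contact_force": force on the tool from outside, world axes, zero at the start; "moment": the same for the moment, N m; "width": finger opening in m; "gripper_force": force on a finger pad.
Only numpy, scipy, OpenCV 4.12 (cv2) and the standard library are available. Lean on these libraries where they do the work, as an engineer would, in place of code of your own. Each camera call takes 0.05 s, during which the arm holds its last target. There are 200 camera calls.

## Working session

There is one attempt and no reset: what is moved stays moved. The work goes in short steps, Python scripts to look and compute and a shell command to move; the robot and the scene stay as the last step left them, time stands still between calls to the robot, and variables do not carry over. Pictures are saved under pics/ and viewed, at most 14 in all, crops included, and the job is handed in when it is done.

```bash
mkdir -p pics; ls
python3 - <<'E'
from rig import readout, vision
import cv2
for n in("top","scene"):
    cv2.imwrite(f"pics/{n}0.png",vision.get_image(n))
for n in("top","scene","wrist"): print(n,vision.camera_params(n))
print(readout.get_state())
E
```

```text
pics
top {'intrinsics': array([[442.53988382,   0.        , 320.12519183],
       [  0.        , 442.53988382, 238.16749063],
       [  0.        ,   0.        ,   1.        ]]), 'rvec': array([ 2.1550312 , -2.129137  ,  0.18116056]), 'tvec': array([0.00527872, 0.53819781, 0.84032223])}
scene {'intrinsics': array([[620.58169792,   0.        , 325.27757015],
       [  0.        , 620.58169792, 250.39677472],
       [  0.        ,   0.        ,   1.        ]]), 'rvec': array([ 2.21231368,  0.6535346 , -0.29561636]), 'tvec': array([-0.43835454, -0.13497366,  1.46256203])}
wrist {'intrinsics': array([[375.64657845,   0.        , 322.16408605],
       [  0.        , 375.64657845, 237.85920194],
       [  0.        ,   0.        ,   1.        ]]), 'hand_eye': array([[ 4.23273921e-04, -9.49116521e-01, -3.14924834e-01,
         8.01029247e-02],
       [ 9.99999772e-01,  2.36329626e-04,  6.31799878e-04,
        -4.33861065e-04],
       [-5.25225633e-04, -3.14925030e-01,  9.49116405e-01,
        -1.78710223e-01],
       [ 0.00000000e+00,  0.00000000e+00,  0.00000000e+00,
         1.00000000e+00]])}
{'clock': 0.1, 'qpos': array([-1.39302016e+00,  2.76489001e-01,  1.50599592e+00,  3.03741502e-05,
        1.36066260e+00, -1.21001889e-01]), 'qd': array([-0.00229756, -0.0016764 , -0.0017052 ,  0.00195717,  0.00055221,
       -0.00151326]), 'effort': array([ 1.54514120e-03, -4.17699265e+01, -2.46404475e+01, -1.51126983e-04,
        5.79319560e-03,  4.61267589e-06]), 'position': array([ 0.16916727, -0.549019  ,  0.19455485]), 'ee_rot': array([-7.77541548e-04,  9.88862370e-01,  1.48830803e-01, -7.22158610e-06]), 'contact_force': array([-0.17058333, -0.19162988,  0.46476265]), 'moment': array([ 0.00951271, -0.03348617,  0.03199687]), 'gripper_force': 0.0, 'width': 0.08550486101327812}
```

View pics/top0.png

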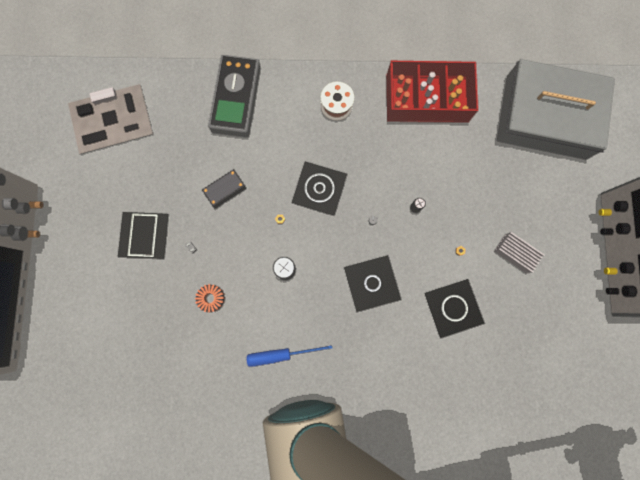

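View pics/scene0.png

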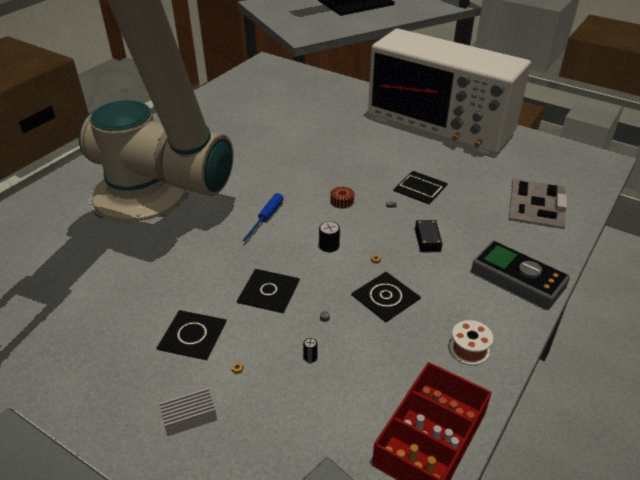

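```bash
cat > h.py <<'E'
import numpy as np, cv2
from rig import readout, vision
from scipy.spatial.transform import Rotation as R
def pose():
    s=readout.get_state(); q=s["ee_rot"]; return np.array(s["position"]),R.from_quat([q[1],q[2],q[3],q[0]])
def cam(name,p=None,r=None):
    c=vision.camera_params(name)
    if name=="wrist":
        H=c["hand_eye"]; return c["intrinsics"],r.as_matrix()@H[:3,:3],r.apply(H[:3,3])+p
    M=cv2.Rodrigues(c["rvec"])[0]; return c["intrinsics"],M.T,-M.T@c["tvec"]
def ray(C,uv,z):
    K,M,o=C; uv=np.atleast_2d(uv).astype(float)
    d=(M@np.linalg.inv(K)@np.c_[uv,np.ones(len(uv))].T).T
    return (o+d*((z-o[2])/d[:,2])[:,None])[:,:2]
def proj(C,P):
    K,M,o=C; c=(np.atleast_2d(P)-o)@M; c=c@K.T; return c[:,:2]/c[:,2:]
def goto(x,y,z,yaw=None):
    """tool deltas to target TCP with tool down; yaw = world angle of finger closing line (tool y), rad"""
    p,r=pose(); ty=r.apply([0,1,0]); out=np.round(r.inv().apply(np.array([x,y,z])-p)*1000,1)
    a=0
    if yaw is not None:
        a=yaw-np.arctan2(ty[1],ty[0]); a=(a+np.pi/2)%np.pi-np.pi/2
    # rotation about the tool z (pointing down) is opposite to world yaw; tilt removal in tool axes
    t=np.cross(r.apply([0,0,1]),[0,0,-1]); t=np.degrees(r.inv().apply(t))/6
    print("shift mm (tool axes)",out,"turn z units",round(-np.degrees(a)/6,2),"tilt units",t[:2].round(2),"q6",round(readout.get_state()["qpos"][5],2),"clock",round(readout.get_state()["clock"],2))
E
cat > m0.py <<'E'
from h import *
im=cv2.imread("pics/top0.png"); C=cam("top"); print("cam",C[2].round(3))
g=im.max(2).astype(int); hsv=cv2.cvtColor(im,cv2.COLOR_BGR2HSV)
def blob(mask,u,v,w):
    m=np.zeros_like(mask); m[v-w:v+w,u-w:u+w]=mask[v-w:v+w,u-w:u+w]
    m=cv2.morphologyEx(m,cv2.MORPH_CLOSE,np.ones((3,3)))
    cs,_=cv2.findContours(m,cv2.RETR_EXTERNAL,cv2.CHAIN_APPROX_NONE); return max(cs,key=cv2.contourArea)[:,0,:]
def rect(n,c,z):
    P=ray(C,c,z)*1000; (x,y),(a,b),t=cv2.minAreaRect(P.astype(np.float32))
    if a<b: t+=90;a,b=b,a
    print(n,"centre",round(x),round(y),"size",round(a),round(b),"long-side yaw",round((t+90)%180-90,1),"r",round(np.hypot(x,y)))
dark=(g<75).astype(np.uint8); 
for n,u,v in(("pad_rect",143,235),("pad_ring",319,188),("pad_narrow",372,283),("pad_wide",455,308)):
    rect(n,blob(dark,u,v,36),.006)
    m=np.zeros_like(dark); m[v-20:v+20,u-20:u+20]=(g>130)[v-20:v+20,u-20:u+20]; 
    if n=="pad_rect":
        m[v-24:v+24,u-18:u+18]=(g>130)[v-24:v+24,u-18:u+18]
    ys,xs=np.nonzero(m); rect(n+" outline",np.c_[xs,ys],.006)
rect("module",blob((g<110).astype(np.uint8),223,189,26),.024)
rect("choke",blob((hsv[...,1]>90).astype(np.uint8),209,298,22),.012)
rect("capL top",blob((g>180).astype(np.uint8),284,268,16),.05)
rect("capS top",blob((g>160).astype(np.uint8),420,203,7),.04)
rect("heatsink",blob(((g>190)|(g<110)).astype(np.uint8),520,252,28),.03)
E
python3 m0.py; python3 -c "
import cv2
im=cv2.imread('pics/top0.png')
a=[cv2.resize(im[v-30:v+30,u-30:u+30],(260,260),interpolation=cv2.INTER_CUBIC) for u,v in((223,189),(209,298),(284,268),(420,203),(520,252),(143,235))]
import numpy as np
cv2.imwrite('pics/crops.png',np.vstack([np.hstack(a[:3]),np.hstack(a[3:])]))"
```

```text
cam [0.397 0.019 0.915]
pad_rect centre 547 381 size 76 41 long-side yaw -1.7 r 666
pad_rect outline centre 547 383 size 99 73 long-side yaw 0.8 r 668
pad_ring centre 652 15 size 93 92 long-side yaw -16.3 r 652
pad_ring outline centre 653 16 size 85 83 long-side yaw 0.8 r 653
pad_narrow centre 452 -96 size 93 92 long-side yaw 15.8 r 462
pad_narrow outline centre 454 -95 size 82 80 long-side yaw -89.3 r 464
pad_wide centre 404 -262 size 94 93 long-side yaw -71.3 r 481
pad_wide outline centre 405 -264 size 83 78 long-side yaw -89.3 r 483
module centre 642 212 size 78 51 long-side yaw -54.9 r 677
choke centre 419 234 size 55 54 long-side yaw 46.8 r 479
capL top centre 479 84 size 35 35 long-side yaw -89.3 r 486
capS top centre 615 -190 size 27 27 long-side yaw -1.3 r 644
heatsink centre 516 -391 size 86 56 long-side yaw 54.9 r 647
```

View pics/crops.png

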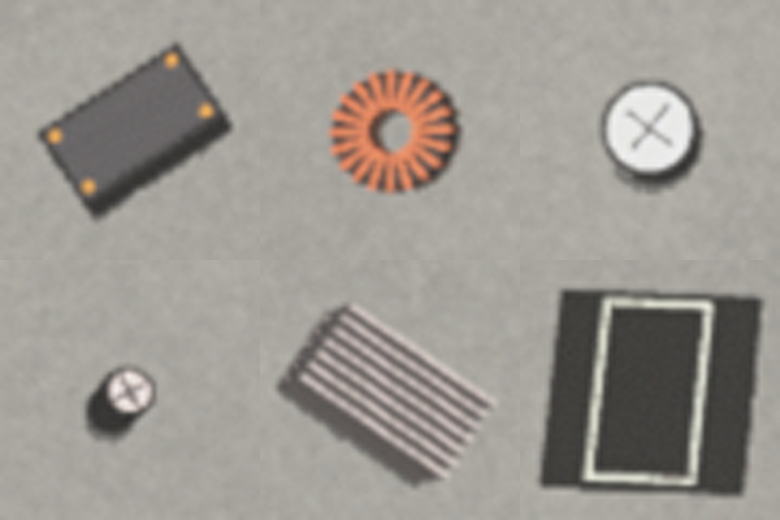

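```bash
python3 -c "
from h import *
goto(.615,-.190,.15)"
```

```text
shift mm (tool axes) [ 531.7 -211.8   45. ] turn z units -0.0 tilt units [-0.01 -0.  ] q6 -0.12 clock 0.1
```

```bash
python3 -m handwheel '[[[20,-8,1],[0,0,0],-1],[[44,-18,4],[0,0,0],-1],[[44,-18,4],[0,0,0],-1],[[44,-18,4],[0,0,0],-1],[[44,-18,4],[0,0,0],-1],[[44,-18,4],[0,0,0],-1],[[44,-18,4],[0,0,0],-1],[[44,-18,4],[0,0,0],-1],[[44,-18,4],[0,0,0],-1],[[44,-18,4],[0,0,0],-1],[[44,-17,4],[0,0,0],-1],[[44,-16,4],[0,0,0],-1],[[28,-9,4],[0,0,0],-1],[[0,0,0],[0,0,0],-1],[[0,0,0],[0,0,0],-1]]'
cat > look.py <<'E'
from h import *
import sys
n=sys.argv[1]
p,r=pose(); im=vision.get_image("wrist"); cv2.imwrite(f"pics/{n}.png",im); np.savez(f"pics/{n}.npz",p=p,q=r.as_quat()); print(p.round(4))
E
cat > w.py <<'E'
from h import *
def wc(n):
    d=np.load(f"pics/{n}.npz"); return cam("wrist",d["p"],R.from_quat(d["q"])),cv2.imread(f"pics/{n}.png")
E
python3 look.py w1
```

```text
clock: 1.98
position: [0.6144, -0.1897, 0.1461]
ee_rot: [-0.0, 0.989, 0.149, -0.001]
contact_force: [0.4, -0.3, -0.5]
width: 0.0857
gripper_force: 0.0
[ 0.6144 -0.1897  0.1461]
```

View pics/w1.png

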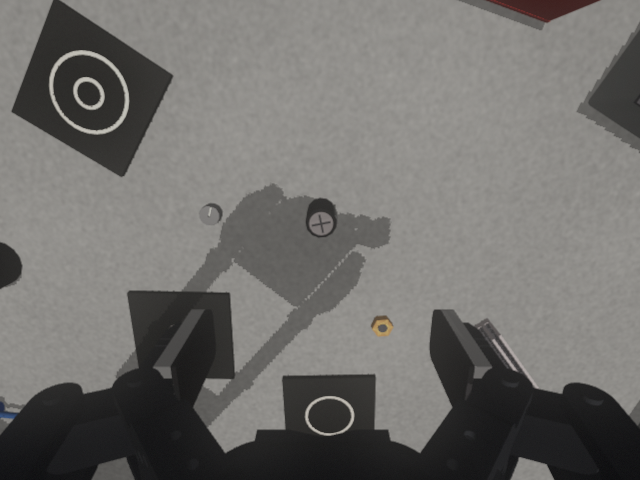

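The slim cap's top shows at (321,223), ring outline at (89,92), narrow pad partly behind a finger, wide circle at (330,415).

```bash
python3 -c "
from w import *
C,im=wc('w1')
print('capS',ray(C,(321,223.5),.04),'ring',ray(C,(89,92.5),.006),'wide',ray(C,(330,415.5),.006))
T=cam('top')
print(proj(T,[[.615,-.19,.04],[.615,-.19,0]]).round(1))
goto(*ray(C,(321,223.5),.04)[0],.022)
"
```

```text
capS [[ 0.61154673 -0.18926587]] ring [[0.65096157 0.01528138]] wide [[ 0.40213041 -0.26371015]]
[[419.7 202.4]
 [415.3 206.9]]
shift mm (tool axes) [ -2.2  -1.7 124.4] turn z units -0.0 tilt units [-0.    0.01] q6 0.86 clock 2.02
```

```bash
python3 -m handwheel '[[[-2,-2,30],[0,0,0],-0.5],[[0,0,50],[0,0,0],-0.3],[[0,0,40],[0,0,0],-0.1],[[0,0,20],[0,0,0],-0.1],[[0,0,0],[0,0,0],-0.1],[[0,0,0],[0,0,0],1],[[0,0,0],[0,0,0],1],[[0,0,0],[0,0,0],1],[[0,0,0],[0,0,0],1],[[0,0,0],[0,0,0],1]]' 35
```

```text
clock: 3.28
position: [0.6129, -0.189, 0.0065]
ee_rot: [0.0, 0.989, 0.149, 0.0]
contact_force: [1.4, -1.3, -0.6]
width: 0.0001
gripper_force: 0.0
```

```bash
python3 look.py w2; python3 -c "
from h import *
cv2.imwrite('pics/t2.png',vision.get_image('scene'))
im=np.hstack([cv2.imread('pics/w2.png'),cv2.resize(cv2.imread('pics/t2.png')[280:420,230:390],(550,480))]);cv2.imwrite('pics/c2.png',cv2.resize(im,(800,323)))"
```

```text
[ 0.6129 -0.189   0.0065]
```

View pics/c2.png

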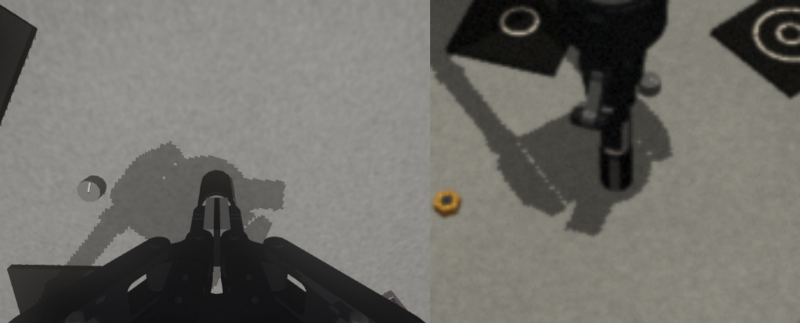

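The slim cap seems to stand just ahead of the shut fingers; the grip missed. A closer crop will tell.

```bash
python3 -c "
from h import *
im=cv2.imread('pics/w2.png')[220:440,230:420];cv2.imwrite('pics/c3.png',cv2.resize(im,None,fx=2.7,fy=2.7,interpolation=cv2.INTER_CUBIC))
from w import *
C,_=wc('w2')
for z in (0,.0065,.025,.04): print(z,proj(C,[[.6129,-.189,z]]).round(0))
"
```

```text
0 [[323. 271.]]
0.0065 [[323. 276.]]
0.025 [[323. 292.]]
0.04 [[323. 308.]]
```

View pics/c3.png

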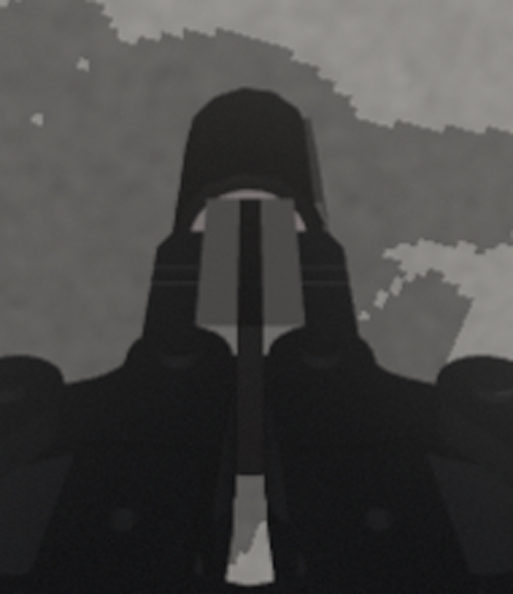

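```bash
python3 -c "
from w import *
C,_=wc('w1'); D,_=wc('w2'); S=cam('scene')
print('nut w1',ray(C,(211,215),.004),'w2',ray(D,(137,280),.004))
print('w2 cap top now',[ray(D,(322.6,319),z) for z in(.04,)])
u=proj(S,[[.6129,-.189,.0065],[.6129,-.189,.0465],[.6129,-.189,0.04],[.6129,-.189,0]]); print(u.round(), ((u-[230,280])*[550/160,480/140]*.672+[430,0]).round())
print(readout.get_state())
"
```

```text
nut w1 [[ 0.58028176 -0.09727052]] w2 [[ 0.58071859 -0.09636032]]
w2 cap top now [array([[ 0.60750843, -0.19051574]])]
[[310. 355.]
 [310. 340.]
 [310. 343.]
 [310. 358.]] [[615. 173.]
 [615. 139.]
 [615. 144.]
 [616. 179.]]
{'clock': 3.375, 'qpos': array([-4.07521979e-01,  5.21541009e-01,  1.61264461e+00, -8.81993048e-05,
        1.00730718e+00,  8.64405710e-01]), 'qd': array([ 0.00121382,  0.00351953,  0.00041477,  0.00060919, -0.00028013,
        0.00332916]), 'effort': array([-2.67194315e-03, -5.12273777e+01, -1.99795586e+01, -6.83416074e-04,
       -3.22661731e-05,  4.93895698e-06]), 'position': array([ 0.61281308, -0.18898631,  0.00632731]), 'ee_rot': array([5.80383190e-05, 9.88851945e-01, 1.48902070e-01, 2.26709916e-05]), 'contact_force': array([ 0.5158855 , -0.2306739 ,  0.17635352]), 'moment': array([-0.03380151, -0.01573969,  0.03757993]), 'gripper_force': 0.0, 'width': 7.145783598564856e-05}
```

```bash
python3 -c "
from w import *
c=vision.camera_params('wrist');H=np.linalg.inv(c['hand_eye']);K=c['intrinsics']
def pt(P,s=0):
    q=K@(H[:3,:3]@np.array(P)/1 + H[:3,3]); q=q[:2]/q[2]; return ((q-[230,220])*2.7).round() if s else q.round()
for z in (0,-.01,-.02,-.03,-.04,-.06):
    print(z,'shut crop front',pt([.011,0,z],1),'back',pt([-.011,0,z],1),'front y+10',pt([.011,.01,z],1))
for z in (0,-.013,-.035): print('open',z,pt([.011,.0428,z]),pt([-.011,.0428,z]),pt([.011,.057,z]))
"
```

```text
0 shut crop front [250.  98.] back [250. 203.] front y+10 [303.  98.]
-0.01 shut crop front [251. 118.] back [250. 227.] front y+10 [306. 118.]
-0.02 shut crop front [251. 140.] back [251. 255.] front y+10 [310. 140.]
-0.03 shut crop front [251. 165.] back [251. 285.] front y+10 [313. 165.]
-0.04 shut crop front [251. 193.] back [251. 319.] front y+10 [317. 193.]
-0.06 shut crop front [251. 261.] back [251. 400.] front y+10 [327. 261.]
open 0 [407. 256.] [404. 295.] [435. 256.]
open -0.013 [413. 266.] [409. 307.] [442. 266.]
open -0.035 [425. 286.] [420. 332.] [458. 286.]
```

The fingers actually end about 40 mm short of the stated TCP: the shut tips sit just above the still-standing cap (tips at tool z ≈ −40 mm, seen in both cameras). I'll open and go lower, watching the force.

```bash
python3 -m handwheel '[[[0,0,0],[0,0,0],-0.3],[[0,0,0],[0,0,0],-0.3],[[0,0,0],[0,0,0],-0.3],[[0,0,10],[0,0,0],-0.3],[[0,0,10],[0,0,0],-0.3],[[0,0,0],[0,0,0],-0.3]]' 35; python3 look.py w3;  python3 -c "
from h import *
cv2.imwrite('pics/s3.png',vision.get_image('scene'))
im=np.hstack([cv2.imread('pics/w3.png')[200:440,190:450],cv2.resize(cv2.imread('pics/s3.png')[300:380,260:360],(300,240),interpolation=cv2.INTER_CUBIC)]);cv2.imwrite('pics/c4.png',cv2.resize(im,None,fx=1.4,fy=1.4))"
```

```text
clock: 4.12
position: [0.6116, -0.1886, -0.0153]
ee_rot: [-0.001, 0.989, 0.149, -0.001]
contact_force: [1.2, 0.1, 0.7]
width: 0.0553
gripper_force: 0.0
[ 0.6116 -0.1886 -0.0153]
```

View pics/c4.png

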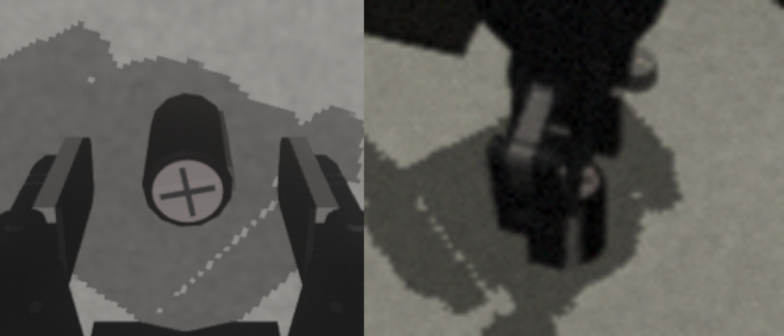

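The slim cap stands centred between the open pads (top at about (324,336) full-image). Down and grip.

```bash
python3 -m handwheel '[[[0,0,9],[0,0,0],-0.3],[[0,0,7],[0,0,0],-0.3],[[0,0,0],[0,0,0],1],[[0,0,0],[0,0,0],1],[[0,0,0],[0,0,0],1],[[0,0,0],[0,0,0],1]]' 35; python3 -c "
from h import *
goto(.452,-.096,.06)
goto(.400,-.2637,.06)"
```

```text
clock: 4.97
position: [0.6129, -0.1891, -0.0295]
ee_rot: [0.0, 0.989, 0.149, 0.0]
contact_force: [0.9, 0.0, 0.1]
width: 0.0245
gripper_force: 34.3
shift mm (tool axes) [-126.3 -136.3  -89.6] turn z units -0.0 tilt units [ 0. -0.] q6 0.86 clock 4.97
shift mm (tool axes) [-225.4    8.7  -89.6] turn z units -0.0 tilt units [ 0. -0.] q6 0.86 clock 4.97
```

```bash
python3 -m handwheel '[[[0,0,-30],[0,0,0],1],[[-20,-15,-45],[0,0,0],1],[[-40,-30,-15],[0,0,0],1],[[-45,-35,0],[0,0,0],1],[[-40,-35,0],[0,0,0],1],[[-30,-21,0],[0,0,0],1],[[-10,0,0],[0,0,0],1],[[0,0,0],[0,0,0],1]]'; python3 look.py w4
cat > circ.py <<'E'
# circle outlines: fit of white pixels around a pixel u,v, by outside diameter D (mm)
from w import *
import sys
def circle(n,u,v,w,z=.006,thr=115):
    C,im=wc(n); g=im.min(2).astype(np.uint8); m=np.zeros_like(g); m[v-w:v+w,u-w:u+w]=(g[v-w:v+w,u-w:u+w]>thr)*255
    ys,xs=np.nonzero(m); P=ray(C,np.c_[xs,ys],z); A=np.c_[2*P,np.ones(len(P))]; k=np.ones(len(P),bool)
    for _ in range(6):
        s=np.linalg.lstsq(A[k],(P[k]**2).sum(1),rcond=None)[0]; r=np.sqrt(s[2]+s[0]**2+s[1]**2)
        e=abs(np.hypot(*(P-s[:2]).T)-r); k=e<max(.003,np.median(e)*2)
    print(n,"centre mm",(s[:2]*1000).round(1),"mid diameter",(2000*r).round(1),"pts",k.sum(),"of",len(k)); return s[:2]
E
```

```text
clock: 5.98
position: [0.397, -0.1144, 0.0608]
ee_rot: [0.001, 0.989, 0.148, 0.001]
contact_force: [0.1, -0.2, 0.0]
width: 0.0238
gripper_force: 34.4
[ 0.397  -0.1144  0.0608]
```

View pics/w4.png

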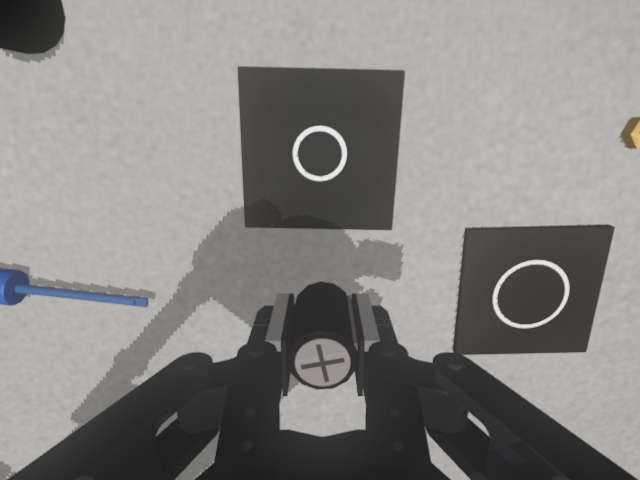

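Narrow circle at (320,154), wide circle at (531,294), held cap's top at (323,363), upright.

```bash
python3 -c "
from circ import *
a=circle('w4',320,154,40,thr=150); b=circle('w4',531,294,48,thr=150)
C,_=wc('w4'); c=ray(C,(322.5,363),.130)[0]; print('cap',c, 'tcp',pose()[0])
t=pose()[0][:2]+a-c; goto(*t,-.023)
"
```

```text
w4 centre mm [450.8 -95.9] mid diameter 30.2 pts 866 of 866
w4 centre mm [ 402.2 -263.2] mid diameter 49.2 pts 948 of 948
cap [ 0.39508561 -0.11466224] tcp [ 0.39786601 -0.11468113  0.06082886]
shift mm (tool axes) [58.6 -1.7 84. ] turn z units -0.0 tilt units [ 0.02 -0.02] q6 0.82 clock 6.03
```

```bash
python3 -m handwheel '[[[25,-1,0],[0,0,0],1],[[33,-1,20],[0,0,0],1],[[0,0,30],[0,0,0],1],[[0,0,20],[0,0,0],1],[[0,0,9],[0,0,0],1],[[0,0,4],[0,0,0],1],[[0,0,0],[0,0,0],1],[[0,0,0],[0,0,0],1]]'; python3 -c "
from h import *
goto(.450,-.096,-.023)"
```

```text
clock: 7.02
position: [0.4515, -0.0949, -0.0221]
ee_rot: [0.0, 0.989, 0.149, 0.001]
contact_force: [-1.1, 0.9, -0.5]
width: 0.0239
gripper_force: 34.4
shift mm (tool axes) [-1.8  0.6  0.9] turn z units -0.0 tilt units [ 0.01 -0.01] q6 0.91 clock 7.03
```

```bash
python3 -m handwheel '[[[1,1,1],[0,0,0],1],[[0,0,0],[0,0,0],0.2],[[0,0,0],[0,0,0],0],[[0,0,0],[0,0,0],-0.3],[[0,0,-20],[0,0,0],-0.3],[[0,0,-40],[0,0,0],-1],[[0,0,-30],[0,0,0],-1],[[0,0,0],[0,0,0],-1]]'; python3 look.py w5; python3 -c "
from h import *
goto(.4765,.084,.06)"
```

```text
clock: 8.02
position: [0.454, -0.0959, 0.0684]
ee_rot: [0.001, 0.989, 0.149, 0.002]
contact_force: [-0.0, 0.6, -0.5]
width: 0.0855
gripper_force: 0.0
[ 0.454  -0.0959  0.0684]
shift mm (tool axes) [  75.7 -164.4    6.8] turn z units -0.0 tilt units [ 0.01 -0.02] q6 0.91 clock 8.07
```

View pics/w5.png

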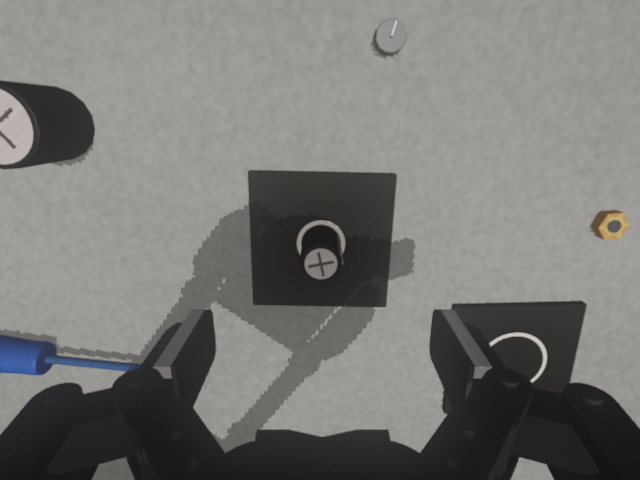

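Slim cap stands in its circle, top at (321,263). Fat cap is at the left edge.

```bash
python3 -c "
from w import *
C,_=wc('w5'); print('capS placed',ray(C,(321,263.5),.046))"
python3 -m handwheel '[[[15,-35,0],[0,0,0],-1],[[20,-45,0],[0,0,0],-1],[[20,-45,0],[0,0,0],-1],[[20,-39,0],[0,0,0],-1],[[0,0,0],[0,0,0],-1],[[0,0,0],[0,0,0],-1]]'; python3 look.py w6
cat > bright.py <<'E'
from w import *
import sys
def top(n,z,lo=120,rng=None,sat=None):
    C,im=wc(n); hsv=cv2.cvtColor(im,cv2.COLOR_BGR2HSV)
    return C,im,hsv
E
python3 -c "
from w import *
C,im=wc('w6'); q=proj(C,[[.4765,.084,.05]])[0]; print(q); im=im[100:420,170:470]; cv2.imwrite('pics/c6.png',cv2.resize(im,None,fx=1.8,fy=1.8))"
```

```text
capS placed [[ 0.45172546 -0.09566626]]
clock: 8.82
position: [0.4742, 0.0833, 0.065]
ee_rot: [0.0, 0.989, 0.149, -0.001]
contact_force: [-0.7, -0.3, -0.2]
width: 0.0855
gripper_force: 0.0
[0.4742 0.0833 0.065 ]
[322.73436729 260.80187111]
```

View pics/c6.png

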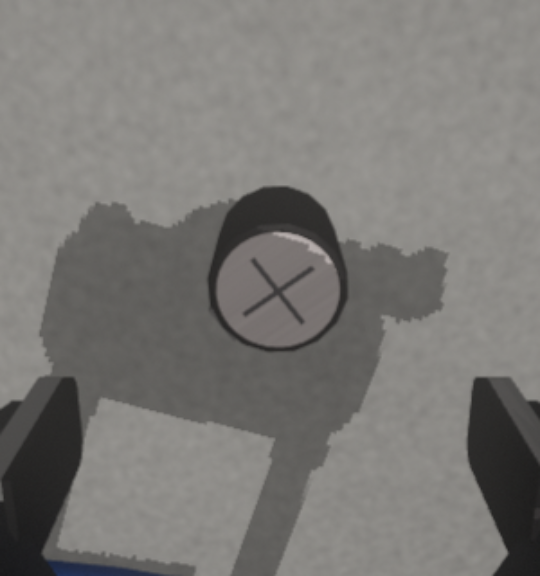

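Fat cap's top at full-image (325,261), within 2 mm of the estimate.

```bash
python3 -m handwheel '[[[2,1,35],[0,0,0],-1],[[0,0,35],[0,0,0],-0.7],[[0,0,17],[0,0,0],-0.5],[[0,0,7],[0,0,0],-0.5],[[0,0,0],[0,0,0],0.5],[[0,0,0],[0,0,0],1],[[0,0,0],[0,0,0],1],[[0,0,0],[0,0,0],1],[[0,0,0],[0,0,0],1]]' 45; python3 -c "
from h import *
goto(.4022,-.2632,.06)"
```

```text
clock: 10.0
position: [0.4778, 0.0833, -0.0274]
ee_rot: [0.0, 0.989, 0.149, 0.0]
contact_force: [-0.5, -0.4, 1.7]
width: 0.0431
gripper_force: 45.7
shift mm (tool axes) [-174.3  308.9  -87.4] turn z units -0.0 tilt units [ 0.   -0.01] q6 1.3 clock 10.0
```

```bash
python3 -m handwheel '[[[0,0,-30],[0,0,0],1],[[0,0,-50],[0,0,0],1],[[-15,25,-7],[0,0,0],1],[[-25,45,0],[0,0,0],1],[[-25,45,0],[0,0,0],1],[[-25,45,0],[0,0,0],1],[[-25,45,0],[0,0,0],1],[[-25,45,0],[0,0,0],1],[[-20,40,0],[0,0,0],1],[[-13,19,0],[0,0,0],1],[[0,0,20],[0,0,0],1],[[0,0,0],[0,0,0],1],[[0,0,0],[0,0,0],1]]'; python3 look.py w7; python3 -c "
from w import *
C,im=wc('w7'); z=pose()[0][2]+.0774
cv2.imwrite('pics/c7.png',im[140:460,160:480]); print(z,proj(C,[[.4022,-.2632,.006]]),pose()[0])
goto(.4035,-.263,-.0205)"
```

```text
clock: 11.62
position: [0.4034, -0.2628, 0.0396]
ee_rot: [0.0, 0.989, 0.149, 0.0]
contact_force: [0.7, 0.1, 0.1]
width: 0.0433
gripper_force: 46.0
[ 0.4034 -0.2628  0.0396]
0.11723540004576388 [[322.71069038 255.04894126]] [ 0.4036938  -0.26290434  0.0398354 ]
shift mm (tool axes) [-0.2 -0.  60.3] turn z units -0.0 tilt units [ 0.01 -0.  ] q6 0.55 clock 11.68
```

View pics/c7.png

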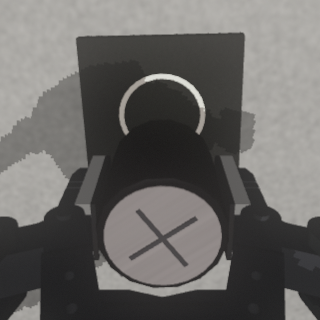

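```bash
python3 -c "
from w import *
C,im=wc('w7'); print(ray(C,(323,377),.117))"
```

```text
[[ 0.40242202 -0.26299156]]
```

```bash
python3 -m handwheel '[[[0,0,30],[0,0,0],1],[[0,0,20],[0,0,0],1],[[0,0,7],[0,0,0],1],[[0,0,3],[0,0,0],1],[[0,0,0],[0,0,0],1],[[0,0,0],[0,0,0],1],[[0,0,0],[0,0,0],-0.1],[[0,0,0],[0,0,0],-0.4],[[0,0,0],[0,0,0],-0.6],[[0,0,-20],[0,0,0],-0.6],[[0,0,-40],[0,0,0],-1],[[0,0,-30],[0,0,0],-1],[[0,0,0],[0,0,0],-1]]'; python3 look.py w8;python3 -c "
from w import *
C,im=wc('w8'); q=proj(C,[[.4022,-.2632,.056]])[0]; print(q)
g=im.min(2); m=np.zeros_like(g); v,u=q[1].astype(int) if 0 else int(q[1]),int(q[0]); m[v-45:v+45,u-45:u+45]=(g[v-45:v+45,u-45:u+45]>105)
cs,_=cv2.findContours(m,cv2.RETR_LIST,cv2.CHAIN_APPROX_NONE)
for c in cs:
    if len(c)>40: print(cv2.minEnclosingCircle(c))
cv2.imwrite('pics/c8.png',im[v-70:v+70,u-70:u+70])
goto(.4165,.2335,.05)"
```

```text
clock: 13.3
position: [0.4049, -0.2644, 0.0715]
ee_rot: [0.002, 0.989, 0.149, 0.002]
contact_force: [-0.2, -0.2, -0.3]
width: 0.0852
gripper_force: 0.0
[ 0.4049 -0.2644  0.0715]
[319.1810668  268.25642118]
((354.0, 306.5), 10.547611236572266)
((319.5, 267.5), 24.010513305664062)
((319.18316650390625, 266.5989990234375), 33.473838806152344)
((351.0, 234.0), 11.70479965209961)
((286.0, 236.5), 13.82941722869873)
shift mm (tool axes) [ 158.5 -471.1   19.2] turn z units -0.0 tilt units [ 0.02 -0.01] q6 0.55 clock 13.35
```

```bash
python3 -m handwheel '[[[8,-20,0],[0,0,0],-1],[[15,-45,0],[0,0,0],-1],[[15,-45,0],[0,0,0],-1],[[15,-45,0],[0,0,0],-1],[[15,-45,0],[0,0,0],-1],[[15,-45,0],[0,0,0],-1],[[15,-45,0],[0,0,0],-1],[[15,-45,0],[0,0,0],-1],[[15,-45,0],[0,0,0],-1],[[15,-45,0],[0,0,0],-1],[[13,-36,5],[0,0,0],-1],[[2,-10,5],[0,0,0],-1],[[0,0,0],[0,0,0],-1],[[0,0,0],[0,0,0],-1]]'; python3 look.py w9; python3 -c "
from w import *
C,im=wc('w9'); print(proj(C,[[.4165,.2335,.024]])); cv2.imwrite('pics/c9.png',im[:460,120:520])"
```

```text
clock: 15.1
position: [0.4147, 0.2326, 0.0588]
ee_rot: [0.0, 0.989, 0.149, -0.001]
contact_force: [0.0, -0.3, 0.5]
width: 0.0855
gripper_force: 0.0
[0.4147 0.2326 0.0588]
[[321.99429296 249.22849828]]
```

View pics/c9.png

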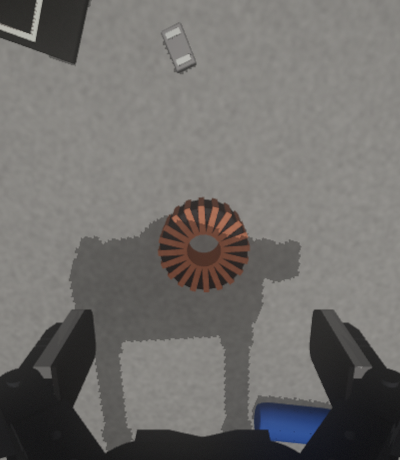

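Choke centre at about (324,245) full-image, clear of the screwdriver.

```bash
python3 -m handwheel '[[[2,1,35],[0,0,0],-1],[[0,0,40],[0,0,0],-0.8],[[0,0,16],[0,0,0],-0.7],[[0,0,6],[0,0,0],-0.7],[[0,0,2],[0,0,0],-0.7],[[0,0,0],[0,0,0],0],[[0,0,0],[0,0,0],0.5],[[0,0,0],[0,0,0],0.5],[[0,0,0],[0,0,0],0.5]]' 45; python3 -c "
from h import *
goto(.651,.015,.06)"
```

```text
clock: 16.27
position: [0.4187, 0.2334, -0.0387]
ee_rot: [0.0, 0.989, 0.149, 0.001]
contact_force: [-0.2, -2.9, 6.5]
width: 0.0522
gripper_force: 47.7
shift mm (tool axes) [157.9 277.2 -98.2] turn z units -0.0 tilt units [ 0.   -0.02] q6 1.64 clock 16.27
```

```bash
python3 -m handwheel '[[[0,0,-20],[0,0,0],0.5],[[0,0,-45],[0,0,0],0.5],[[8,20,-22],[0,0,0],0.5],[[15,45,0],[0,0,0],0.5],[[15,45,0],[0,0,0],0.5],[[15,45,0],[0,0,0],0.5],[[15,45,0],[0,0,0],0.5],[[15,45,0],[0,0,0],0.5],[[12,32,0],[0,0,0],0.5],[[0,0,0],[0,0,0],0.5],[[0,0,0],[0,0,0],0.5]]'; python3 look.py w10; python3 -c "
from circ import *
C,im=wc('w10'); print(proj(C,[[.651,.0153,.006]])); print(readout.get_state()['width'])
u,v=proj(C,[[.651,.0153,.006]])[0].astype(int)
circle('w10',u,v,75,thr=150); circle('w10',u,v,26,thr=150)
cv2.imwrite('pics/c10.png',im[:460,120:520])"
```

```text
clock: 17.65
position: [0.5891, -0.003, 0.0469]
ee_rot: [-0.0, 0.989, 0.149, -0.001]
contact_force: [-0.8, 0.6, -1.9]
width: 0.0521
gripper_force: 47.8
[ 0.5891 -0.003   0.0469]
[[324.06936403 142.00803587]]
0.05212321250039297
w10 centre mm [644.5  13.9] mid diameter 80.9 pts 3439 of 4029
w10 centre mm [650.5  15.3] mid diameter 21.4 pts 689 of 689
```

View pics/c10.png

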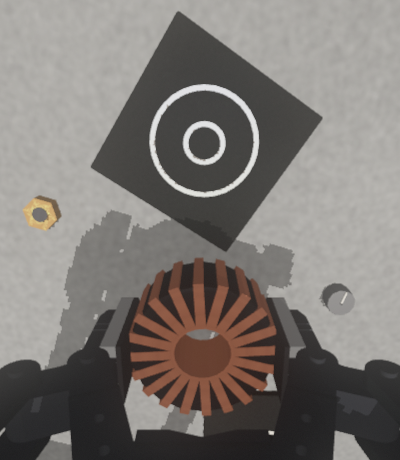

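```bash
python3 -c "
from w import *
C,im=wc('w10'); c=ray(C,(323,353.5),.1096)[0]; p=pose()[0]; print(c,p); t=p[:2]+[.6505,.0153]-c; goto(*t,-.032); print(t)"
```

```text
[ 0.58676476 -0.00374636] [ 0.5889524  -0.00264916  0.04701054]
shift mm (tool axes) [66.6  0.7 78.9] turn z units -0.0 tilt units [-0.01  0.01] q6 1.15 clock 17.7
[0.65268764 0.0163972 ]
```

```bash
python3 -m handwheel '[[[26,0,0],[0,0,0],0.5],[[40,1,20],[0,0,0],0.5],[[0,0,30],[0,0,0],0.5],[[0,0,20],[0,0,0],0.5],[[0,0,6],[0,0,0],0.5],[[0,0,3],[0,0,0],0.5],[[0,0,0],[0,0,0],0.5],[[0,0,0],[0,0,0],0.5],[[0,0,0],[0,0,0],-0.3],[[0,0,0],[0,0,0],-0.8],[[0,0,0],[0,0,0],-1],[[0,0,-20],[0,0,0],-1],[[0,0,-40],[0,0,0],-1],[[0,0,-35],[0,0,0],-1],[[0,0,0],[0,0,0],-1]]'; python3 look.py w11; python3 -c "
from w import *
C,im=wc('w11'); print(proj(C,[[.6505,.0153,.030]])); cv2.imwrite('pics/c11.png',im)
goto(.639,.211,.06)"
```

```text
clock: 19.58
position: [0.6562, 0.0148, 0.0669]
ee_rot: [0.001, 0.989, 0.149, 0.004]
contact_force: [0.5, 0.1, -0.1]
width: 0.0853
gripper_force: 0.0
[0.6562 0.0148 0.0669]
[[318.93779683 259.68600205]]
shift mm (tool axes) [  42.9 -191.9    4.6] turn z units -0.0 tilt units [ 0.01 -0.03] q6 1.19 clock 19.62
```

View pics/c11.png

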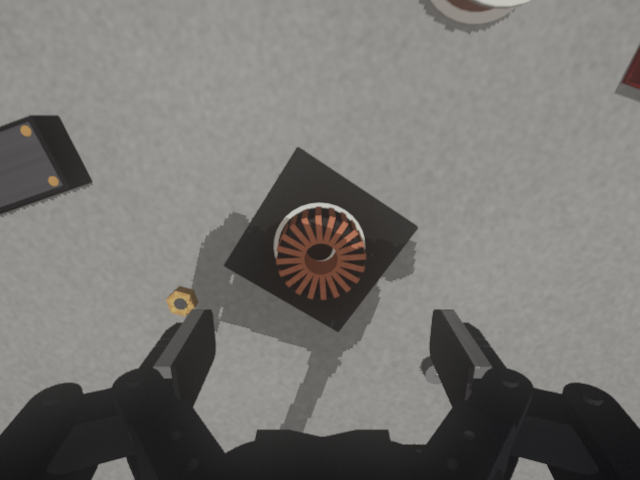

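Choke lies centred on its rings (hole at (320,257), outline evenly visible). The module is at the left with brass dots at (26,131) and (53,181). My picture allowance is now used, so from here I measure by code.

```bash
python3 -m handwheel '[[[8,-30,0],[0,0,0],-1],[[10,-45,0],[0,0,0],-1],[[10,-45,0],[0,0,0],-1],[[10,-45,0],[0,0,0],-1],[[5,-27,0],[0,0,-1],-1],[[0,0,0],[0,0,-1],-1],[[0,0,0],[0,0,-1],-1],[[0,0,0],[0,0,-1],-1],[[0,0,0],[0,0,-1],-1],[[0,0,0],[0,0,-1],-1],[[0,0,0],[0,0,-1],-1],[[0,0,0],[0,0,-1],-1],[[0,0,0],[0,0,-1],-1],[[0,0,0],[0,0,-1],-1]]'; python3 -m handwheel '[[[0,0,0],[0,0,-1],-1],[[0,0,0],[0,0,-1],-1],[[0,0,0],[0,0,-1],-1],[[0,0,0],[0,0,-1],-1],[[0,0,0],[0,0,-1],-1],[[0,0,0],[0,0,-1],-1],[[0,0,0],[0,0,-1],-1],[[0,0,0],[0,0,-0.8],-1],[[0,0,0],[0,0,0],-1],[[0,0,0],[0,0,0],-1]]'; python3 look.py w12
cat > dots.py <<'E'
from w import *
def dots(n,z):
    C,im=wc(n); hsv=cv2.cvtColor(im,cv2.COLOR_BGR2HSV)
    m=cv2.inRange(hsv,(8,90,90),(28,255,255)); k,l,st,ct=cv2.connectedComponentsWithStats(m)
    L=[]
    for i in range(1,k):
        if st[i,4]>=12: L.append((ct[i].round(1),st[i,4])); print(L[-1],(ray(C,ct[i],z)*1000).round(1))
    return C,L
E
python3 -c "
from dots import *
dots('w12',.024); C,_=wc('w12'); print('expect',proj(C,[[.639,.211,.024]])); goto(.639,.211,.05,np.radians(35.1))"
```

```text
clock: 21.38
position: [0.6367, 0.2108, 0.0611]
ee_rot: [-0.001, 0.781, 0.625, -0.002]
contact_force: [-0.3, 0.3, 0.0]
width: 0.0857
gripper_force: 0.0
clock: 22.62
position: [0.6375, 0.211, 0.0622]
ee_rot: [-0.001, 0.471, 0.882, -0.001]
contact_force: [-0.3, 0.4, -0.5]
width: 0.0854
gripper_force: 0.0
[0.6375 0.211  0.0622]
(array([360.4, 199.7]), np.int32(86)) [[637.1 250.7]]
(array([309.3, 200.7]), np.int32(82)) [[612.5 233.4]]
(array([359.3, 300.5]), np.int32(65)) [[675.1 196.6]]
(array([312.8, 301.5]), np.int32(63)) [[650.6 179.3]]
(array([167.7, 321.2]), np.int32(285)) [[579.5 113.9]]
expect [[325.37547363 253.76981776]]
shift mm (tool axes) [-0.8  1.1 12.5] turn z units -0.21 tilt units [-0.01 -0.  ] q6 -0.37 clock 22.68
```

```bash
python3 -m handwheel '[[[0,4,10],[0,0,-0.21],-1],[[0,3.5,30],[0,0,0],-0.9],[[0,0,35],[0,0,0],-0.8],[[0,0,15],[0,0,0],-0.7],[[0,0,6],[0,0,0],-0.7],[[0,0,2],[0,0,0],-0.7],[[0,0,0],[0,0,0],0],[[0,0,0],[0,0,0],0.5],[[0,0,0],[0,0,0],0.5],[[0,0,0],[0,0,0],0.5],[[0,0,0],[0,0,0],0.5]]' 60; python3 -c "
from h import *
goto(.545,.382,.06,np.radians(85))"
```

```text
clock: 24.05
position: [0.6454, 0.2156, -0.0333]
ee_rot: [0.001, 0.46, 0.888, 0.001]
contact_force: [-0.6, -0.6, 5.4]
width: 0.0429
gripper_force: 64.2
shift mm (tool axes) [193.7  14.  -93.5] turn z units -8.3 tilt units [0.02 0.01] q6 -0.39 clock 24.05
```

```bash
python3 -m handwheel '[[[0,0,-20],[0,0,0],0.5],[[0,0,-45],[0,0,0],0.5],[[15,0,-28],[0,0,0],0.5],[[40,5,0],[0,0,0],0.5],[[35,9,0],[0,0,0],0.5],[[4,0,0],[0,0,0],0.5],[[0,0,0],[0,0,0],0.5],[[0,0,0],[0,0,0],0.5]]'; python3 look.py w13
cat > rectp.py <<'E'
from w import *
def rectpad(n):
    C,im=wc(n); g=im.min(2); q=proj(C,[[.545,.382,.006]])[0].astype(int); print("expect px",q)
    # pad (dark) region in world mm raster, then white inside it
    s=2; X0,Y0=.545-.075,.382-.075; N=300
    jj,ii=np.meshgrid(np.arange(N),np.arange(N)); P=np.c_[X0+ii.ravel()/2000,Y0+jj.ravel()/2000,np.full(N*N,.006)]
    uv=proj(C,P).astype(np.float32).reshape(N,N,2)
    w=cv2.remap(im,uv[...,0],uv[...,1],cv2.INTER_LINEAR); cv2.imwrite(f"pics/{n}_rect.png",w)
    m=(w.min(2)>145).astype(np.uint8)
    m=((w.min(2)>110)).astype(np.uint8)
    cs,h=cv2.findContours(m,cv2.RETR_CCOMP,cv2.CHAIN_APPROX_NONE)
    for c,hh in zip(cs,h[0]):
        (a,b),(l,k),t=cv2.minAreaRect(c)   # a=col -> y, b=row -> x
        if l*k<2000: continue
        box=cv2.boxPoints(((a,b),(l,k),t)); e=sorted([(np.hypot(*(box[i+1]-box[i])),tuple(box[i+1]-box[i])) for i in(0,1)])
        d=e[1][1]; yaw=np.degrees(np.arctan2(d[0],d[1])); yaw=(yaw+90)%180-90
        print("hole" if hh[3]>=0 else "outer","centre mm",round(X0*1000+b/2,1),round(Y0*1000+a/2,1),"size",round(e[1][0]/2,1),round(e[0][0]/2,1),"yaw long",round(yaw,2),"fill",round(cv2.contourArea(c)/(l*k),2))
E
python3 -c "
from rectp import *
rectpad('w13'); print(pose()[0],readout.get_state()['width'])
from dots import *
p=pose()[0]; print('module dots'); dots('w13',p[2]+.0333+.024)"
```

```text
clock: 25.05
position: [0.6019, 0.2992, 0.0579]
ee_rot: [0.0, 0.461, 0.888, -0.0]
contact_force: [-0.6, -0.0, -1.8]
width: 0.0431
gripper_force: 63.4
[0.6019 0.2992 0.0579]
expect px [325  77]
outer centre mm 544.6 380.6 size 89.0 52.8 yaw long -1.67 fill 0.16
outer centre mm 544.7 381.7 size 149.5 149.5 yaw long -90.0 fill 0.4
[0.60196754 0.29922412 0.05797204] 0.0425776214441997
module dots
(array([278.9, 259.5]), np.int32(226)) [[570.  317.5]]
(array([365.7, 259.4]), np.int32(224)) [[594.6 334.9]]
(array([284.9, 412.8]), np.int32(151)) [[608.2 263.3]]
(array([359.7, 412.7]), np.int32(152)) [[632.8 280.7]]
```

```bash
python3 -m handwheel '[[[0,0,0],[0,0,-1],0.5],[[0,0,0],[0,0,-1],0.5],[[0,0,0],[0,0,-1],0.5],[[0,0,0],[0,0,-1],0.5],[[0,0,0],[0,0,-1],0.5],[[0,0,0],[0,0,-1],0.5],[[0,0,0],[0,0,-1],0.5],[[0,0,0],[0,0,-1],0.5],[[0,0,0],[0,0,-0.86],0.5],[[0,0,0],[0,0,0],0.5],[[0,0,0],[0,0,0],0.5]]'; python3 -c "
from h import *
goto(.5446,.3808,.04,np.radians(88.3))"
```

```text
clock: 26.48
position: [0.6018, 0.2998, 0.0582]
ee_rot: [-0.0, 0.016, 1.0, -0.0]
contact_force: [0.7, -0.6, -1.2]
width: 0.0425
gripper_force: 63.3
shift mm (tool axes) [59.7 79.2 18.2] turn z units -0.01 tilt units [-0. -0.] q6 -1.18 clock 26.48
```

Move over the pad, lower, and check the module's dots against the rectangle before setting down.

```bash
python3 -m handwheel '[[[20,26,0],[0,0,0],0.5],[[25,33,0],[0,0,0],0.5],[[15,20,15],[0,0,0],0.5],[[0,0,30],[0,0,0],0.5],[[0,0,20],[0,0,0],0.5],[[0,0,0],[0,0,0],0.5],[[0,0,0],[0,0,0],0.5]]'; python3 look.py w14; python3 -c "
from dots import *
p=pose()[0]; dots('w14',p[2]+.0333+.024)
goto(.5446,.3808,-.0265,np.radians(88.3))"
```

```text
clock: 27.35
position: [0.5447, 0.3813, -0.0059]
ee_rot: [0.001, 0.015, 1.0, 0.0]
contact_force: [-0.0, 0.3, -2.5]
width: 0.043
gripper_force: 63.3
[ 0.5447  0.3813 -0.0059]
(array([278.9, 259.5]), np.int32(229)) [[510.6 367.4]]
(array([365.6, 259.5]), np.int32(230)) [[511.5 397.4]]
(array([284.8, 412.7]), np.int32(149)) [[576.6 365.4]]
(array([359.7, 412.5]), np.int32(146)) [[577.4 395.5]]
shift mm (tool axes) [ 0.4 -0.6 20.9] turn z units 0.0 tilt units [0.01 0.02] q6 -1.04 clock 27.4
```

```bash
python3 -m handwheel '[[[-0.5,-0.8,12],[0,0,0],0.5],[[0,0,6],[0,0,0],0.5],[[0,0,2.5],[0,0,0],0.5],[[0,0,0],[0,0,0],0.5],[[0,0,0],[0,0,0],0.5],[[0,0,0],[0,0,0],-0.2],[[0,0,0],[0,0,0],-0.6],[[0,0,0],[0,0,0],-0.8],[[0,0,0],[0,0,0],-0.8],[[0,0,-20],[0,0,0],-1],[[0,0,-40],[0,0,0],-1],[[0,0,-50],[0,0,0],-1],[[0,0,0],[0,0,0],-1],[[0,0,0],[0,0,0],-1]]'; python3 look.py w15; python3 -c "
from dots import *
dots('w15',.030)
from rectp import rectpad
rectpad('w15')
goto(.5135,-.391,.10,np.radians(146))"
```

```text
clock: 29.15
position: [0.544, 0.38, 0.0826]
ee_rot: [-0.0, 0.014, 1.0, -0.0]
contact_force: [-0.1, 0.2, -0.1]
width: 0.0853
gripper_force: 0.0
[0.544  0.38   0.0826]
(array([298.4, 194.8]), np.int32(77)) [[510.2 366.2]]
(array([346.4, 194.8]), np.int32(79)) [[511.1 396.2]]
(array([300.1, 290.5]), np.int32(58)) [[576.2 364.1]]
(array([344.6, 290.5]), np.int32(57)) [[577.1 394.3]]
(array([630.3, 316.4]), np.int32(330)) [[602.5 592.9]]
expect px [324 235]
outer centre mm 544.7 380.4 size 88.1 52.7 yaw long -1.59 fill 0.07
outer centre mm 544.7 381.8 size 149.5 149.5 yaw long -90.0 fill 0.34
shift mm (tool axes) [   7.7 -771.2  -17.4] turn z units -9.61 tilt units [-0.01 -0.02] q6 -1.04 clock 29.2
```

```bash
python3 -m handwheel '[[[0,0,0],[0,0,1],-1],[[0,0,0],[0,0,1],-1],[[0,0,0],[0,0,1],-1],[[0,0,0],[0,0,1],-1],[[0,0,0],[0,0,1],-1],[[0,0,0],[0,0,1],-1],[[0,0,0],[0,0,1],-1],[[0,0,0],[0,0,1],-1],[[0,0,0],[0,0,1],-1],[[0,0,0],[0,0,1],-1],[[0,0,0],[0,0,1],-1],[[0,0,0],[0,0,1],-1],[[0,0,0],[0,0,1],-1],[[0,0,0],[0,0,1],-1],[[0,0,0],[0,0,1],-1],[[0,0,0],[0,0,1],-1],[[0,0,0],[0,0,1],-1],[[0,0,0],[0,0,1],-1],[[0,0,0],[0,0,1],-1],[[0,0,0],[0,0,1],-1]]'; python3 -c "
from h import *
goto(.5135,-.391,.07,np.radians(-34))"
```

```text
clock: 31.7
position: [0.5431, 0.3795, 0.0805]
ee_rot: [0.0, 0.874, 0.486, -0.002]
contact_force: [-0.9, -0.1, -0.2]
width: 0.0852
gripper_force: 0.0
shift mm (tool axes) [-670.   381.6   12.2] turn z units 0.36 tilt units [-0.02  0.04] q6 1.06 clock 31.7
```

```bash
python3 -m handwheel '[[[-18,10,0],[0,0,0],-1],[[-40,23,0],[0,0,0],-1],[[-40,23,0],[0,0,0],-1],[[-40,23,0],[0,0,0],-1],[[-40,23,0],[0,0,0],-1],[[-40,23,0],[0,0,0],-1],[[-40,23,0],[0,0,0],-1],[[-40,23,0],[0,0,0],-1],[[-40,23,0],[0,0,0],-1],[[-40,23,0],[0,0,0],-1],[[-40,22,0],[0,0,0],-1],[[-40,22,0],[0,0,0],-1],[[-40,22,0],[0,0,0],-1],[[-40,23,0],[0,0,0],-1],[[-40,23,0],[0,0,0],-1],[[-40,23,0],[0,0,0],-1],[[-40,23,0],[0,0,0],-1],[[-12,10,5],[0,0,0.36],-1],[[0,0,5],[0,0,0],-1],[[0,0,0],[0,0,0],-1]]'; python3 look.py w16
cat > hs.py <<'E'
from w import *
def sink(n,z,x,y,half=.07):
    C,im=wc(n); N=int(half*4000); jj,ii=np.meshgrid(np.arange(N),np.arange(N)); X0,Y0=x-half,y-half
    uv=proj(C,np.c_[X0+ii.ravel()/2000,Y0+jj.ravel()/2000,np.full(N*N,z)]).astype(np.float32).reshape(N,N,2)
    w=cv2.remap(im,uv[...,0],uv[...,1],cv2.INTER_LINEAR); cv2.imwrite(f"pics/{n}_hs.png",w); return w,X0,Y0
E
python3 -c "
from hs import *
p=pose()[0]; print(p); w,X0,Y0=sink('w16',.03,.5135,-.391); g=w.max(2)
print(np.array2string(cv2.resize(g,(28,28),interpolation=cv2.INTER_AREA),max_line_width=200))"
```

```text
clock: 34.2
position: [0.5193, -0.39, 0.0716]
ee_rot: [-0.002, 0.882, 0.471, -0.0]
contact_force: [-0.3, -0.0, 0.6]
width: 0.0852
gripper_force: 0.0
[ 0.5193 -0.39    0.0716]
[ 0.51978565 -0.39008864  0.07218928]
[[140 140 144 144 140 140 142 142 139 113  97  96  97  97  97  97  97  97  96 122 139 140 140 140 141 140 142 140]
 [143 143 143 143 140 142 142 142 122  98  97  95  95  96  97  95  97  97  95  96 112 126 120 140 141 140 139 141]
 [143 144 142 139 142 142 142 127 102 100  97  96  97  97  96  95  97  96  97  96  97  96  96 110 132 141 140 141]
 [141 139 141 140 142 142 138 103  99  98  98  97  97  97  97  96  96  96  97  96  96  97  97  95 101 125 141 142]
 [140 141 141 139 139 143 132  99 100  99  97  97  98  98  96  95  96  95  96  97  98  98  97  98 100 130 142 144]
 [143 140 143 142 140 144 130  99  99  98  97  96  96  97  96  97  96  97  97  97  96  98  96  99 107 136 143 145]
 [143 141 142 140 142 143 103  99  99 106  98  97  97  95  97  96  97  97  96  97  98  97  96  97  96 102 135 140]
 [141 142 142 143 144 142 106  98 106 102 110  99  95  96  98  97  96  97  96  96 
[... 1633 characters left out ...]
 145 144]
 [142 142 144 141 143 143 143 135 100  99  98  98 101 125 139 141 156 117 117 141 142 141 143 141 144 143 141 144]
 [142 140 141 141 142 143 141 139 118 100 102 101 128 143 141 140 141 144 142 147 143 141 142 141 142 145 142 144]
 [140 140 142 142 142 140 140 140 140 131 110 102 140 140 142 141 142 142 142 142 142 141 143 142 144 145 142 142]
 [140 142 141 144 145 144 139 142 138 141 142 139 139 141 143 142 140 142 140 140 141 142 145 144 144 142 142 146]
 [142 144 140 142 144 145 142 140 140 142 146 142 144 139 139 140 139 141 145 142 142 141 142 143 141 145 142 142]
 [142 144 146 143 144 145 144 143 143 142 145 140 140 141 139 145 143 142 142 142 141 141 143 143 146 144 142 141]]
```

```bash
cat >> hs.py <<'E'
from scipy.optimize import minimize
def fit(n,z,x,y,yaw0,t=2.0,dmax=15):
    w,X0,Y0=sink(n,z,x,y,.08); g=w.max(2).astype(np.float32); g=g/cv2.GaussianBlur(g,(0,0),8)
    g=cv2.GaussianBlur(g,(0,0),1)
    a=np.arange(-46,46.1,1); b=np.arange(-26,26.1,.5); A,B=np.meshgrid(a,b,indexing="ij")
    pitch=(44-t)/6; T=np.cos(2*np.pi*B/pitch)*(abs(B)<=22)*(abs(A)<=40)  # centre fin at 0
    T-=T.mean()
    def sc(p):
        c,s=np.cos(p[2]),np.sin(p[2]); xx=p[0]/1000+(A*c-B*s)/1000; yy=p[1]/1000+(A*s+B*c)/1000
        v=cv2.remap(g,((yy-Y0)*2000).astype(np.float32),((xx-X0)*2000).astype(np.float32),cv2.INTER_LINEAR)
        v=v-v.mean(); return -(v*T).mean()
    best=min(((sc((x*1000+i,y*1000+j,np.radians(yaw0+k))),x*1000+i,y*1000+j,np.radians(yaw0+k)) for i in range(-dmax,dmax+1,2) for j in range(-dmax,dmax+1,2) for k in range(-6,7,1)))
    r=minimize(sc,best[1:],method="Nelder-Mead",options=dict(initial_simplex=np.array([best[1:]]*4)+np.diag([1.5,1.5,.02,0])[:4,:3]*1.0))
    print(n,"sink centre",r.x[:2].round(1),"yaw",np.degrees(r.x[2]).round(2),"score",-r.fun*1000,"coarse",best[0]*1000); return r.x,sc,best
E
python3 -c "
from hs import *
for t in(1.5,2,2.5,3): x,sc,b=fit('w16',.03,.515,-.393,56,t)
c,s=np.cos(x[2]),np.sin(x[2])
print('across',[(d,round(-1000*sc((x[0]-d*s,x[1]+d*c,x[2])),2)) for d in(-14,-7,-3,0,3,7,14)])
print('along',[(d,round(-1000*sc((x[0]+d*c,x[1]+d*s,x[2])),2)) for d in(-10,-6,-3,0,3,6,10)])
"
```

```text
w16 sink centre [ 516.6 -394.7] yaw 54.83 score 106.2465003299402 coarse -104.13414119442201
w16 sink centre [ 516.7 -394.6] yaw 54.82 score 108.63093568477737 coarse -106.46151326225592
w16 sink centre [ 516.7 -394.5] yaw 54.82 score 109.01249694499803 coarse -106.82358507382419
w16 sink centre [ 517.  -394.2] yaw 54.8 score 107.2508531419736 coarse -105.0953164926009
across [(-14, np.float64(72.83)), (-7, np.float64(90.76)), (-3, np.float64(-91.57)), (0, np.float64(107.25)), (3, np.float64(-92.51)), (7, np.float64(92.07)), (14, np.float64(72.44))]
along [(-10, np.float64(94.15)), (-6, np.float64(100.6)), (-3, np.float64(105.45)), (0, np.float64(107.25)), (3, np.float64(106.48)), (6, np.float64(105.24)), (10, np.float64(103.59))]
```

```bash
cat >> hs.py <<'E'
def ends(n,z,x,y,yaw,t=2.5):
    w,X0,Y0=sink(n,z,x/1000,y/1000,.08); g=w.max(2).astype(np.float32); g=g/cv2.GaussianBlur(g,(0,0),8)
    a=np.arange(-54,54.1,1); b=np.arange(-21,21.1,.5); A,B=np.meshgrid(a,b,indexing="ij"); c,s=np.cos(yaw),np.sin(yaw)
    v=cv2.remap(g,(((y+A*s+B*c)/1000-Y0)*2000).astype(np.float32),(((x+A*c-B*s)/1000-X0)*2000).astype(np.float32),cv2.INTER_LINEAR)
    e=(v*np.cos(2*np.pi*B/((44-t)/6))).mean(1); h=np.median(e)/2; k=np.nonzero(e>h)[0]; print("pattern ends",a[k[0]],a[k[-1]],"centre off",(a[k[0]]+a[k[-1]])/2); print((e*1000).round().astype(int))
E
python3 -c "
from hs import *
ends('w16',.03,516.7,-394.5,np.radians(54.82))
goto(.5167,-.3945,.03,np.radians(-35.18))"
```

```text
pattern ends -28.0 39.0 centre off 5.5
[ 10  13  22  28  29  28  26  25  28  25  28  25  30  66  78  70  64  71
  76  76  80  82  73  74  76  78 146 194 196 199 201 207 205 212 209 214
 215 208 201 194 192 189 196 197 198 199 199 200 200 202 203 204 204 207
 208 208 209 208 207 208 206 206 206 207 207 206 206 204 200 198 200 204
 224 239 237 234 233 231 237 249 252 248 232 224 217 221 223 222 227 227
 225 226 223 128  78  79  59   8  26  22  20  24  26  21  16  20  23  18
  14]
shift mm (tool axes) [-5.4 -0.  42.2] turn z units 0.24 tilt units [-0.02 -0.01] q6 -0.16 clock 34.25
```

```bash
python3 -m handwheel '[[[-3.5,0,10],[0,0,0.24],-1],[[-3,0,35],[0,0,0],-0.9],[[0,0,40],[0,0,0],-0.8],[[0,0,15],[0,0,0],-0.7],[[0,0,6],[0,0,0],-0.7],[[0,0,1],[0,0,0],-0.7],[[0,0,0],[0,0,0],0],[[0,0,0],[0,0,0],0.5],[[0,0,0],[0,0,0],0.5],[[0,0,0],[0,0,0],0.5],[[0,0,0],[0,0,0],0.5]]' 55; python3 -c "
from h import *
goto(.5437,.3802,.07,np.radians(88.2))"
```

```text
clock: 35.62
position: [0.5175, -0.3983, -0.0327]
ee_rot: [0.001, 0.888, 0.46, 0.0]
contact_force: [1.1, -0.4, 6.2]
width: 0.0429
gripper_force: 58.5
shift mm (tool axes) [ 650.8 -427.8 -104.1] turn z units 9.42 tilt units [0.02 0.  ] q6 -0.15 clock 35.62
```

```bash
python3 -m handwheel '[[[0,0,-20],[0,0,0],0.5],[[0,0,-45],[0,0,0],0.5],[[18,-12,-40],[0,0,0],0.5],[[38,-25,0],[0,0,0],0.5],[[38,-25,0],[0,0,0],0.5],[[38,-25,0],[0,0,0],0.5],[[38,-25,0],[0,0,0],0.5],[[38,-25,0],[0,0,0],0.5],[[38,-25,0],[0,0,0],0.5],[[38,-25,0],[0,0,0],0.5],[[38,-25,0],[0,0,0],0.5],[[38,-25,0],[0,0,0],0.5],[[38,-25,0],[0,0,0],0.5],[[38,-25,0],[0,0,0],0.5],[[38,-25,0],[0,0,0],0.5],[[38,-25,0],[0,0,0],0.5],[[38,-25,0],[0,0,0],0.5],[[38,-25,0],[0,0,0],0.5],[[38,-25,0],[0,0,0],0.5],[[0,0,0],[0,0,0],0.5]]'; python3 -m handwheel '[[[20,-14,0],[0,0,1],0.5],[[0,0,0],[0,0,1],0.5],[[0,0,0],[0,0,1],0.5],[[0,0,0],[0,0,1],0.5],[[0,0,0],[0,0,1],0.5],[[0,0,0],[0,0,1],0.5],[[0,0,0],[0,0,1],0.5],[[0,0,0],[0,0,1],0.5],[[0,0,0],[0,0,1],0.5],[[0,0,0],[0,0,0.42],0.5],[[0,0,0],[0,0,0],0.5],[[0,0,0],[0,0,0],0.5]]'; python3 look.py w17; python3 -c "
from hs import *
p=pose()[0]; x,_,_=fit('w17',p[2]+.0627,p[0],p[1],-1.8,2.5,6); ends('w17',p[2]+.0627,x[0],x[1],x[2]); print(p*1000, readout.get_state()['width'])
goto(.5437,.3802,.07,np.radians(88.2))"
```

```text
clock: 38.12
position: [0.5413, 0.3547, 0.0702]
ee_rot: [-0.0, 0.887, 0.461, 0.0]
contact_force: [0.3, -1.4, -2.3]
width: 0.0429
gripper_force: 57.7
clock: 39.62
position: [0.5417, 0.3752, 0.0706]
ee_rot: [0.0, 1.0, -0.015, -0.0]
contact_force: [-0.2, -0.5, -1.2]
width: 0.0429
gripper_force: 57.8
[0.5417 0.3752 0.0706]
w17 sink centre [545.5 375.2] yaw -1.76 score 98.34288653956911 coarse -97.52558251266161
pattern ends -22.0 37.0 centre off 7.5
[ 21  26  25  25  23  22  20  17  18  21   6   6  15  -3  14  15  18  12
   8   9   9  11  13  17  23  35  44  52  64  69  76  80 149 188 193 200
 206 212 216 216 214 214 214 214 214 213 211 211 211 211 210 212 212 213
 212 208 206 203 202 201 200 200 197 195 192 190 190 189 188 188 188 186
 191 187 196 192 241 277 272 276 276 296 294 284 269 268 269 270 272 275
 282 231  36  39  40  31  16   6  18  33  40  36  33  36  42  17 -13  -6
  24]
[541.73978084 375.34205492  70.63204075] 0.043071863163244094
shift mm (tool axes) [ 1.8 -4.9  0.6] turn z units 0.0 tilt units [0. 0.] q6 2.1 clock 39.67hs.py:8: RuntimeWarning: invalid value encountered in divide
  w,X0,Y0=sink(n,z,x,y,.08); g=w.max(2).astype(np.float32); g=g/cv2.GaussianBlur(g,(0,0),8)
```

```bash
python3 -m handwheel '[[[0.7,-4.9,15],[0,0,0],0.5],[[0,0,30],[0,0,0],0.5],[[0,0,12],[0,0,0],0.5],[[0,0,0],[0,0,0],0.5],[[0,0,0],[0,0,0],0.5]]'; python3 look.py w18; python3 -c "
from hs import *
p=pose()[0]; x,_,_=fit('w18',p[2]+.0627,p[0],p[1],-1.8,2.5,6); ends('w18',p[2]+.0627,x[0],x[1],x[2]); print(p*1000)
goto(.5425,.3802,-.002,np.radians(88.2))" 2>/dev/null
```

```text
clock: 40.3
position: [0.5433, 0.3812, 0.0144]
ee_rot: [-0.0, 1.0, -0.015, 0.001]
contact_force: [-0.5, 0.2, -1.2]
width: 0.0431
gripper_force: 57.8
[0.5433 0.3812 0.0144]
w18 sink centre [546.9 381.1] yaw -1.6 score 101.41013335051616 coarse -100.63443314718326
pattern ends -22.0 37.0 centre off 7.5
[ 24  24  20  23  24  21  20  20  20  17  42 -10  16  -6  29  32  28  26
  16  16  18  16  18  21  26  31  33  37  50  62  65  72 108 181 190 196
 203 208 210 212 211 210 210 210 212 211 210 210 210 210 210 212 211 211
 212 209 206 204 202 201 200 201 199 198 195 193 195 194 194 194 195 194
 193 207 205 219 241 250 287 288 308 308 304 291 286 275 277 279 284 291
 299 289  60  49  36  24   7  10  11  12  15  12  18  28  48  53  51  67
  73]
[543.49017967 381.27702395  14.77277281]
shift mm (tool axes) [-1.   1.1 16.8] turn z units 0.0 tilt units [-0.01 -0.02] q6 2.11 clock 40.35
```

```bash
python3 -m handwheel '[[[-0.8,1,8],[0,0,0],0.5],[[0,0,6],[0,0,0],0.5],[[0,0,3],[0,0,0],0.5],[[0,0,0],[0,0,0],0.5],[[0,0,0],[0,0,0],0.5]]'
```

```text
clock: 40.98
position: [0.5415, 0.3795, -0.0027]
ee_rot: [0.0, 1.0, -0.016, -0.0]
contact_force: [-2.8, -1.6, 5.0]
width: 0.0432
gripper_force: 58.4
```

```bash
python3 -m handwheel '[[[0,0,0],[0,0,0],0.05],[[0,0,0],[0,0,0],-0.2],[[0,0,0],[0,0,0],-0.5],[[0,0,0],[0,0,0],-0.8],[[0,0,0],[0,0,0],-0.8],[[0,0,-15],[0,0,0],-0.9],[[0,0,-35],[0,0,0],-1],[[0,0,-45],[0,0,0],-1],[[0,0,-20],[0,0,0],-1],[[0,0,0],[0,0,0],-1],[[0,0,0],[0,0,0],-1],[[0,0,0],[0,0,0],-1]]'; python3 look.py w19; python3 -c "
from hs import *
x,_,_=fit('w19',.06,.5437,.3802,-1.8,2.5,6); ends('w19',.06,x[0],x[1],x[2])
im=vision.get_image('top'); cv2.imwrite('pics/top9.png',im)
from rectp import rectpad
rectpad('w19')
# cans, choke in the top picture
C=cam('top'); g=im.min(2); s=cv2.cvtColor(im,cv2.COLOR_BGR2HSV)[...,1]
for n,m,X,z,h in(('capL',g>150,(.4046,-.2632),.056,9),('capS',g>120,(.453,-.0959),.046,6),('choke',s>90,(.6525,.0153),.02,18)):
    u,v=proj(C,[[*X,z]])[0].round().astype(int); ys,xs=np.nonzero(m[v-h:v+h+1,u-h:u+h+1]); print(n,(ray(C,(xs.mean()+u-h,ys.mean()+v-h),z)*1000).round(1),len(xs))
print(readout.get_state()['clock'])" 2>/dev/null
```

```text
clock: 42.48
position: [0.5409, 0.3793, 0.1102]
ee_rot: [0.001, 1.0, -0.016, -0.001]
contact_force: [0.3, 0.2, -0.5]
width: 0.0852
gripper_force: 0.0
[0.5409 0.3793 0.1102]
w19 sink centre [543.2 379.6] yaw -1.69 score 130.92238686725452 coarse -115.71053995248847
pattern ends -29.0 39.0 centre off 5.0
[ 25  20  21  24  20  19  18  22  21  13  15  28  30  43  79  88  86  86
  89  92  93  92  93  95  94 117 185 200 205 209 212 215 217 221 224 227
 230 233 234 234 233 232 229 228 230 230 229 230 229 230 230 228 228 230
 232 232 230 228 226 223 223 221 219 215 212 217 224 244 286 288 303 309
 283 273 278 285 271 264 261 261 261 260 260 259 257 259 259 261 262 264
 265 268 273 239  73  37  -7 -31  64  82  78  74  71  51  22  22  18  14
  14]
expect px [318 215]
outer centre mm 532.0 381.1 size 113.8 52.5 yaw long -1.91 fill 0.06
outer centre mm 521.5 350.0 size 103.0 23.0 yaw long 0.0 fill 0.11
outer centre mm 544.7 381.8 size 149.5 149.5 yaw long -90.0 fill 0.34
capL [[ 404.9 -263.5]] 299
capS [[453.6 -96.1]] 105
choke [[656.8  14.3]] 479
42.575
```

```bash
python3 -c "
from w import *
C,im=wc('w11'); s=cv2.cvtColor(im,cv2.COLOR_BGR2HSV); m=cv2.inRange(s,(0,80,50),(16,255,255)); m[:, :250]=0; m[:,390:]=0; m[:170]=0; m[320:]=0
ys,xs=np.nonzero(m); print(xs.min(),xs.max(),ys.min(),ys.max())
a=ray(C,(321,ys.max()),.03); b=ray(C,(321,ys.min()),.008); t=ray(C,(321,ys.min()),.03);d=np.array([.955,.293]); print(a,a+d*.028,'far edge base',b-d*.028,'if top',t-d*.028)
T=cam('top')
for f,u,v in(('top0',209,298),('top9',0,0)):
    i=cv2.imread(f'pics/{f}.png'); q=cv2.cvtColor(i,cv2.COLOR_BGR2HSV)[...,1]
    if u==0: u,v=proj(T,[[.6525,.0153,.02]])[0].astype(int)
    k=(q[v-20:v+20,u-20:u+20]>90).astype(np.uint8); k=cv2.morphologyEx(k,cv2.MORPH_CLOSE,np.ones((5,5))); y,x=np.nonzero(k); print(f,(ray(T,(x.mean()+u-20,y.mean()+v-20),.012 if f=='top0' else .018)*1000).round(1),x.min(),x.max(),y.min(),y.max())
"
```

```text
275 366 207 300
[[0.62452056 0.00569699]] [[0.65126056 0.01390099]] far edge base [[0.65099788 0.01384029]] if top [[0.65594767 0.01537463]]
top0 [[418.2 234.3]] 6 34 6 33
top9 [[656.7  14.4]] 9 35 6 33
```

```bash
python3 -c "
from rig import manip
print(manip.sign_off())"
```

```text
the job is handed in; nothing more can be done
None
```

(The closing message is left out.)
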